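# Soap, then dish brush held ready over the sink

### The job

Get ready to scrub: push the pump head of the soap dispenser to the right of the sink (not the one behind it) all the way down and let it come back up, then draw the long dish brush up out of the sink caddy, turn it from standing to roughly level with its bristles facing down, and hold it up in the air with its head over the sink basin. Finish while still holding it there; do not let go or put it down. Leave the dispenser standing where it is, and leave the round pot brush, the mug, the tin and the honey jar where they stand.

Things in the scene. Friction and masses are not known exactly. Their poses are not given: they have to be found in the camera images.
- brush: Long dish brush, 90 g, 200 mm, standing on its head in a caddy well, handle up. Origin: centre of the head's underside. z along the handle, bristles face -x. Head: x and y -21 to +21 mm, z 0 to 62. Straight handle on the axis x = +13 mm, y = 0, z 85 to 200, 16 mm wide in y, 14 thick in x (neck below 24 x 13). Centre of mass near z = 75.
- brush_grip (a point): Point on the axis of the brush handle, 155 mm above the brush's origin, 45 mm below the handle's end; same axes as the brush. A good place to grip, across y.
- brush_head (a point): Centre of the brush head, 31 mm above the brush's origin; same axes as the brush.
- caddy: Steel sink caddy fixed on the worktop left of the sink, 64 (x) x 115 (y) x 80 (z) mm, open above. Origin: centre of its underside. Two wells at y = +27.5 and -27.5 mm, each 54 x 50 mm inside, floor at z = 6 mm, rim at 80. One holds the dish brush, the other the pot brush, either way round. Its -x side, like the bristles, faces roughly the robot.
- pot_brush: Small round pot brush with a knob, 42 mm across, 94 mm high, standing in the other well. Origin: centre of its underside. To be left there.
- soap: Soap dispenser bottle, 60 (x) x 87 (y) mm, 199 mm high with its pump, loose on the worktop just right of the sink (another like it, fixed, stands behind the sink), 0.42 kg. Origin: centre of its underside, z up. The spout points to its -y, towards the sink.
- soap_pump (a joint): Stroke of the pump head in m: 0 up, 0.012 fully down at the stop. A spring brings it back when released; fully down takes about 9 N, and it comes back to within 2 mm of 0.
- soap_head_top (a point): Centre of the flat top of the pump head, a black disc 23 mm across, 199 mm above the worktop when up. Press here, straight down.
- sink_mid (a point): Middle of the sink basin, at the level of the worktop. The opening spans about 0.30 m in x and 0.40 m in y about this point. The tall tap stands behind it, at x = 0.81, y = -0.05, and its spout reaches forward over the back of the basin.
- mug: White mug with a handle, 83 x 117 x 94 mm, standing to the left of the caddy. To be left alone.
- tin: Food tin, 75 mm across, 58 mm high, standing behind the soap dispenser. To be left alone.
- honey: Honey jar with a lid, 65 mm across, 100 mm high, standing to the right of the soap dispenser. To be left alone.
Things that resemble listed ones, but are neither listed nor needed, are in the scene too. What is shaped like the brush but purple is not meant.

How it is judged:
On the way, in this order (a step that is already met when the one before it is completed fails the run):
1. the pump head is pushed down to its stop (value of joint soap_pump above 0.0105 m), for 0.1 s.
2. the pump head has come back up (value of joint soap_pump below 0.003 m), for 0.1 s.
3. the dish brush is lifted clear of the caddy in the fingers (height (world z) of brush_head above 0.125 m and contact force between the fingers and brush above 1 N), for 0.2 s.
At the end, for the whole second after the job is handed in: Dish brush still in the fingers, at rest, bristles facing down within 37 degrees, head over the sink opening, head and handle over 80 mm above worktop level, off the caddy; pump head up again, dispenser upright within 40 mm, pot brush, mug, tin and honey jar within 30 mm of their places (angle between brush's own x axis and vertical below 0.65 rad and height (world z) of each of brush_head, brush_grip above 0.08 m and world x of brush_head between 0.475 and 0.825 m and world y of brush_head between -0.275 and 0.175 m and contact force between the fingers and brush above 1 N and contact force between brush and caddy below 0.2 N and linear speed of brush below 0.05 m/s and value of joint soap_pump below 0.003 m and angle between soap's own z axis and vertical below 0.1 rad and distance of soap from where it was at the start of the episode below 0.04 m and distance of each of pot_brush, mug, tin, honey from where it was at the start of the episode below 0.03 m); the arm keeps its last pose, push and grip.
It fails at once if the soap dispenser is tipped or pushed away (angle between soap's own z axis and vertical above 0.35 rad or distance of soap from where it was at the start of the episode above 0.04 m).
It fails at once if the pot brush is taken or knocked out of its well (distance of pot_brush from where it was at the start of the episode above 0.03 m).
It fails at once if the mug, the tin or the honey jar is disturbed (distance of any of mug, tin, honey from where it was at the start of the episode above 0.03 m).
It also fails if it takes over 48 s, if anything falls off the work surface, if the arm or the gripper's body presses on something with over 40 N, if the wrist force passes 120 N, or if a joint passes its speed limit or range.

### The arm

A 6-joint arm with a two-finger parallel gripper is mounted at the origin on a cart in front of the work surface, level with it; the furniture and walls round the work are solid. World frame = base frame: x ahead of the robot, y to its left, z up, the work surface at z = 0. Lengths are in m, angles in rad, forces in N, time in s.
With the tool pointing down it reaches from about 0.275 to 0.75 m from the base axis. Payload 10.2 kg.
Tool frame: the origin (TCP) lies at the very end of the fingers, on their centre line; the grasp point (between the pads) lies 19 mm behind it (ctrl.hold_point_z is the distance from the TCP to the grasp point, in m); z points along the fingers, y is the line along which they close (so a half turn about z gives the same grasp; the last joint's range is limited). The gripper opens to 88 mm and grips with 3 to 60 N. Pads are 18 mm wide; open, the fingers measure 123 mm over their backs; the gripper's body (75 mm by 187 mm) begins 45 mm behind the grasp point.
Start: joints at [-1.543, 0.313, 1.498, -0, 1.331, -0.223], TCP at [0.13, -0.509, 0.239] pointing down, gripper open.
Joint ranges: [-2.94, 2.94], [-0.97, 2.17], [0.19, 2.56], [-1.23, 4.37], [0.02, 3.11], [-2.88, 2.88]. Speed limits (rad/s): [2.39, 2.39, 3.01, 3.14, 3.14, 3.14].

### API

Orientations are given as a unit quaternion [w, x, y, z].
In Python, from station import ctrl gives the robot as it stands. The module is installed in compiled form; this text tells all that it offers.
- The arm moves only by the shell command python3 -m jog 'ROWS' [OPENING] [FORCE]. ROWS is a JSON object of lists of equal length, an entry for each row: "xyz": the shift along the tool's x, y, z in mm, a list of three; "rot": the turn, a rotation vector about the tool's x, y, z in rad, a list of three. In form: {"xyz": [[tx, ty, tz], ...], "rot": [[rx, ry, rz], ...]}. A call has 1 to 10 rows; each row is the pose to reach, as a shift and turn from the pose commanded when the call began, along the tool's axes at that moment; what a row does not reach only later rows make up. A row lasts 1/10 s, in which the tool goes at most 50 mm and 8.59 degrees, less where a joint would pass 70% of its speed; a pose out of reach is approached as far as the arm can. A call with a gripper value outside its range is refused whole. OPENING is the opening, from 0 (shut) to 1 (fully open), set as the call begins (- or left out, the last holds). The fingers move at their own pace and stop on an object; FORCE is the grip in N (left out, the last holds). Time passes only in rows, so rows that repeat a pose let the fingers close. It gives the time, the measured TCP pose, the force, the opening and the grip force at its end, in the units of the state.
- ctrl.read_state(): the state, without advancing time (a new reading comes with each control period).
- ctrl.snapshot(name): name is "scene" or "top" or "wrist"; returns a dict with "pixels" (384x512x3 uint8, red, green, blue), "fov_y" (degrees; the focal length in pixels is half the picture's height over the tangent of half this angle, whatever the lens; pixels are square), "cx", "cy" (the principal point, pixels), "R" (3x3) and "t" (3): a world point X has camera coordinates R X + t; the wrist camera has in their place "tool_from_camera" (4x4, takes a point from camera to tool coordinates, whose origin is the TCP and whose axes are the flange's). Camera axes: x right, y down, z forward; pixel columns grow to the right and rows downward; lengths in m; the calibration is good to about 2 mm. A picture is of the moment at which its call begins: read the wrist's pose just before it. There is no depth.
- ctrl.finish_job(): hands the job in; it is judged then, once.
The state is a dict: "t": time; "joint_pos": joint angles; "joint_vel": joint speeds; "tau": joint torques, N m; "tcp_pos": TCP position; "ee_rot": TCP orientation; "contact_force": force on the tool from outside, world axes, zero at the start; "torque": the same for the moment, N m; "opening": finger opening in m; "grip_force": force on a finger pad.
Only numpy, scipy, OpenCV 4.12 (cv2) and the standard library are available. Lean on these libraries where they do the work, as an engineer would, in place of code of your own. Each camera call takes 0.05 s, during which the arm holds its last target. There are 200 camera calls.

## Working session

There is one attempt and no reset: what is moved stays moved. The work goes in short steps, Python scripts to look and compute and a shell command to move; the robot and the scene stay as the last step left them, time stands still between calls to the robot, and variables do not carry over. Pictures are saved under pics/ and viewed, at most 10 in all, crops included, and the job is handed in when it is done.

```bash
mkdir -p pics; cat > h.py <<'E'
import numpy as np, cv2, pickle
from scipy.spatial.transform import Rotation as Rn
from station import ctrl
def snap(n,f=None):
    st=ctrl.read_state(); s=ctrl.snapshot(n); s['st']=st
    if f: cv2.imwrite('pics/'+f,s['pixels'][:,:,::-1]); pickle.dump(s,open('pics/'+f+'.pkl','wb'))
    return s
def pose(st):
    q=st['ee_rot']; return np.array(st['tcp_pos']),Rn.from_quat([q[1],q[2],q[3],q[0]]).as_matrix()
def ray(s,u,v):
    f=s['pixels'].shape[0]/2/np.tan(np.radians(s['fov_y'])/2)
    d=np.array([(u-s['cx'])/f,(v-s['cy'])/f,1.])
    if 'R' in s and s.get('R') is not None:
        R=np.array(s['R']);t=np.array(s['t']); return -R.T@t,R.T@d
    p,R=pose(s['st']);T=np.array(s['tool_from_camera'])
    return p+R@T[:3,3],R@T[:3,:3]@d
def plane(s,u,v,z):
    o,d=ray(s,u,v); return o+d*(z-o[2])/d[2]
def tri(*rs):
    A=0;b=0
    for o,d in rs:
        d=d/np.linalg.norm(d);P=np.eye(3)-np.outer(d,d);A=A+P;b=b+P@o
    return np.linalg.solve(A,b)
def proj(s,X):
    f=s['pixels'].shape[0]/2/np.tan(np.radians(s['fov_y'])/2)
    c=np.array(s['R'])@X+np.array(s['t']); return c[:2]/c[2]*f+[s['cx'],s['cy']]
E
python3 - <<'E'
from h import *
a=snap('scene','scene.png');b=snap('top','top.png')
for s in(a,b):
    print(s['fov_y'],s['cx'],s['cy'],ray(s,256,192))
print(ctrl.read_state(), ctrl.hold_point_z)
E
```

```text
52.76965423137901 260.0597431017254 194.40991898540472 (array([0.09103175, 1.19033791, 1.00250656]), array([ 0.31547038, -0.77103379, -0.55329389]))
45.69870367803954 259.95700379218596 192.09169647545792 (array([-0.57255627, -0.39279667,  1.67476582]), array([ 0.57499783,  0.21839298, -0.78851599]))
{'t': 0.1, 'joint_pos': array([-1.54343343e+00,  3.13373726e-01,  1.49832841e+00,  2.54572184e-07,
        1.33100602e+00, -2.23383677e-01]), 'joint_vel': array([-0.00131849, -0.00224484, -0.00330254,  0.00011064,  0.00020512,
        0.00038247]), 'tau': array([ 2.82720175e-03, -4.02807498e+01, -2.52642488e+01,  6.95746229e-02,
        3.42505693e-02, -5.40670237e-05]), 'tcp_pos': array([ 0.13025745, -0.50836603,  0.23824101]), 'ee_rot': array([-5.55059561e-04,  9.92150908e-01,  1.25045051e-01,  5.47006932e-05]), 'contact_force': array([ 0.48903631, -0.45908283, -0.33983959]), 'torque': array([-0.00876586,  0.0327828 , -0.00784131]), 'grip_force': 0.0, 'opening': 0.08824770973043289} 0.0187
```

View pics/scene.png

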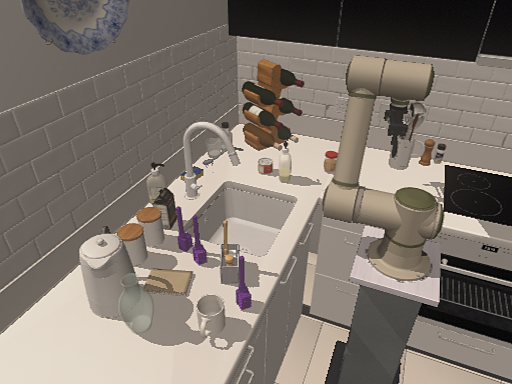

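View pics/top.png

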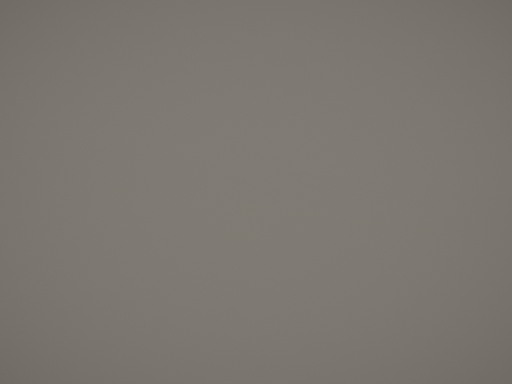

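The top camera is blind: it shows uniform grey. In the scene view I see these candidates:
- **Dispensers:** cream/white at (286,162) right of the sink, and another at (156,180) behind the sink. The right one is wanted.
- **Brushes:** wooden handle at (226,235) in the caddy, and purple ones at (184,230), (198,245) and (243,285). The wooden one in the caddy is wanted.
- **Pot brush:** the knob at about (229,259).

One close crop will check both choices.

```bash
python3 - <<'E'
from h import *
s=pickle.load(open('pics/scene.png.pkl','rb'));im=s['pixels'][:,:,::-1]
a=cv2.resize(im[205:295,190:265],None,fx=6,fy=6,interpolation=cv2.INTER_CUBIC)[:540,:400]
a=cv2.resize(im[205:295,195:261],(396,540),interpolation=cv2.INTER_CUBIC)
b=cv2.resize(im[115:205,255:321],(396,540),interpolation=cv2.INTER_CUBIC)
cv2.imwrite('pics/crop1.png',np.hstack([a,b]))
for n,u,v,z in [('soaptop',286,145,.199),('soapbase',285,181,0),('brushtop',225,221,.206),('knob',229,259,.1),('caddy',230,280,0),('othersoap',156,166,.199)]: print(n,plane(s,u,v,z))
E
```

```text
soaptop [ 0.57308599 -0.34513386  0.199     ]
soapbase [ 0.56983072 -0.35339203  0.        ]
brushtop [0.57267795 0.28311295 0.206     ]
knob [0.53255773 0.34204048 0.1       ]
caddy [0.53224888 0.34125132 0.        ]
othersoap [1.00338567 0.05647457 0.199     ]
```

View pics/crop1.png

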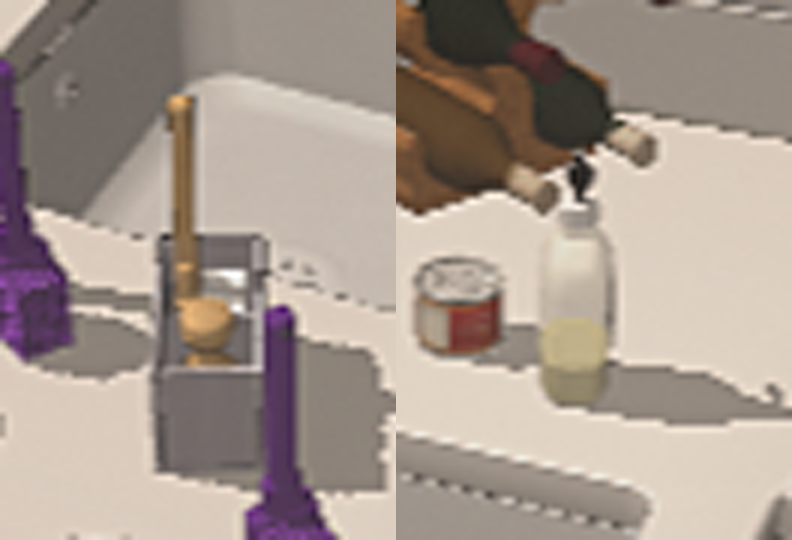

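The crop confirms the choices. The wooden long brush (crop 180,100 → pixel 225,221) stands in the caddy's right-hand well, nearer the sink, and the pot brush knob is in the other well. The dispenser with the black head at pixel (286,142) is clear of the tin. Next I move over the dispenser with the gripper shut.

```bash
python3 -m jog '{"xyz":[[0,0,-40],[40,-4,-80],[90,-9,-80],[140,-14,-80],[190,-19,-80],[240,-24,-80],[290,-29,-80],[340,-34,-80],[380,-38,-80],[380,-38,-80]],"rot":[[0,0,0],[0,0,0],[0,0,0],[0,0,0],[0,0,0],[0,0,0],[0,0,0],[0,0,0],[0,0,0],[0,0,0]]}' 0
python3 -m jog '{"xyz":[[0,0,0],[0,0,0],[0,0,0]],"rot":[[0,0,0],[0,0,0],[0,0,0]]}'
python3 - <<'E'
from h import *
s=snap('wrist','w1.png');print(s['st']['tcp_pos'],s['fov_y'],s['tool_from_camera'])
E
```

```text
t: 1.1
tcp_pos: [0.4928, -0.3747, 0.3172]
ee_rot: [-0.001, 0.992, 0.128, -0.0]
contact_force: [-0.3, -1.0, -1.8]
opening: 0.0105
grip_force: 0.0
t: 1.4
tcp_pos: [0.4879, -0.3782, 0.319]
ee_rot: [0.0, 0.992, 0.124, -0.0]
contact_force: [0.5, 0.5, 0.6]
opening: 0.0003
grip_force: 0.0
[ 0.48792754 -0.37819474  0.31895881] 65.32023652980328 [[ 3.25983083e-04 -9.60368022e-01 -2.78734920e-01  7.27906557e-02]
 [ 9.99999839e-01  4.42699745e-04 -3.55791979e-04  7.55260643e-04]
 [ 4.65087118e-04 -2.78734759e-01  9.60368012e-01 -1.45886154e-01]
 [ 0.00000000e+00  0.00000000e+00  0.00000000e+00  1.00000000e+00]]
```

View pics/w1.png

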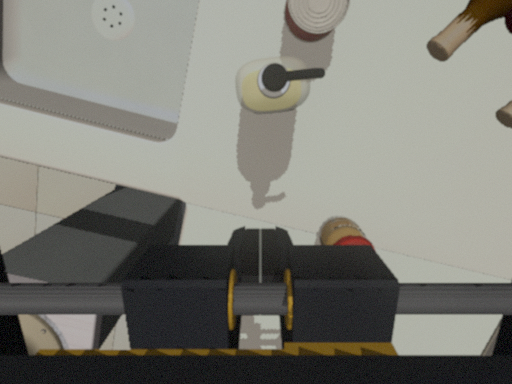

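The wrist view shows the dispenser's black disc at (274,77), the tin above it and the sink on the left. I'll compute the disc centre.

```bash
python3 - <<'E'
from h import *
s=pickle.load(open('pics/w1.png.pkl','rb'));c=pickle.load(open('pics/scene.png.pkl','rb'))
im=s['pixels'].astype(int);m=(im.max(2)<60).astype(np.uint8);m[:50]=0;m[110:]=0;m[:,:240]=0;m[:,340:]=0
m=cv2.morphologyEx(m,cv2.MORPH_OPEN,cv2.getStructuringElement(cv2.MORPH_ELLIPSE,(19,19)))
k=cv2.moments(m,True);u,v=k['m10']/k['m00'],k['m01']/k['m00'];print(u,v,k['m00'])
X=plane(s,u,v,.199);print(X,plane(c,285.7,142,.199),tri(ray(s,u,v),ray(c,285.7,142)))
p,R=pose(ctrl.read_state());print((R.T@(X-p))*1000)
E
```

```text
Traceback (most recent call last):
ZeroDivisionError: float division by zero
```

```bash
python3 - <<'E'
from h import *
s=pickle.load(open('pics/w1.png.pkl','rb'));c=pickle.load(open('pics/scene.png.pkl','rb'))
im=s['pixels'].astype(int);m=(im.max(2)<75).astype(np.uint8);m[:50]=0;m[110:]=0;m[:,:240]=0;m[:,340:]=0
d=cv2.distanceTransform(m,cv2.DIST_L2,5);v,u=np.unravel_index(d.argmax(),d.shape);print(u,v,d.max(),m.sum())
X=plane(s,u,v,.199);print(X,plane(c,285.7,142,.199),tri(ray(s,u,v),ray(c,285.7,142)))
p,R=pose(ctrl.read_state());print((R.T@(X-p))*1000)
E
```

```text
274 78 11.984499 812
[ 0.58187382 -0.36707163  0.199     ] [ 0.5844562  -0.37392219  0.199     ] [ 0.58188612 -0.3668995   0.20262679]
[ 93.66374442  12.37928955 120.00392496]
```

```bash
python3 -m jog '{"xyz":[[45,6,0],[94,12,0],[94,12,50],[94,12,95],[94,12,95],[94,12,95],[94,12,95]],"rot":[[0,0,0],[0,0,0],[0,0,0],[0,0,0],[0,0,0],[0,0,0],[0,0,0]]}'
python3 - <<'E'
from h import *
s=snap('wrist');p,R=pose(s['st']);im=s['pixels'];print(p,R.T@(np.array([.582,-.367,.199])-p)*1000)
cv2.imwrite('pics/w2.png',im[:,:,::-1])
E
```

```text
t: 2.15
tcp_pos: [0.5833, -0.3667, 0.2275]
ee_rot: [0.002, 0.992, 0.125, 0.002]
contact_force: [0.2, 0.2, 0.4]
opening: 0.0005
grip_force: 0.0
[ 0.58331999 -0.3667412   0.22752966] [-1.43110373 -0.20391587 28.52475137]
```

View pics/w2.png

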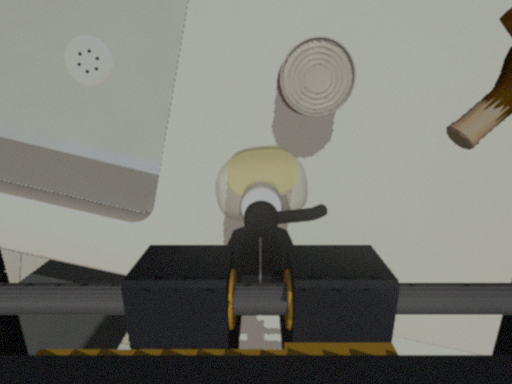

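The disc at (261,213) is lined up with the finger line at u=261. I'll press slowly.

```bash
python3 -m jog '{"xyz":[[0,0,12],[0,0,24],[0,0,28],[0,0,31],[0,0,34],[0,0,36],[0,0,36],[0,0,36]],"rot":[[0,0,0],[0,0,0],[0,0,0],[0,0,0],[0,0,0],[0,0,0],[0,0,0],[0,0,0]]}'
```

```text
t: 3.0
tcp_pos: [0.5832, -0.3661, 0.1887]
ee_rot: [0.001, 0.992, 0.125, 0.001]
contact_force: [-0.7, 0.0, 4.2]
opening: 0.0005
grip_force: 2.6
```

```bash
python3 -m jog '{"xyz":[[0,0,2],[0,0,4],[0,0,5],[0,0,5],[0,0,5]],"rot":[[0,0,0],[0,0,0],[0,0,0],[0,0,0],[0,0,0]]}'
```

```text
t: 3.5
tcp_pos: [0.5839, -0.3666, 0.1862]
ee_rot: [0.002, 0.992, 0.125, 0.002]
contact_force: [-0.8, 0.9, 15.7]
opening: 0.0006
grip_force: 7.6
```

```bash
python3 -m jog '{"xyz":[[0,0,1],[0,0,1],[0,0,1]],"rot":[[0,0,0],[0,0,0],[0,0,0]]}'
python3 -m jog '{"xyz":[[0,0,-10],[0,0,-20],[0,0,-40],[0,0,-80],[0,0,-120],[0,0,-120],[0,0,-120]],"rot":[[0,0,0],[0,0,0],[0,0,0],[0,0,0],[0,0,0],[0,0,0],[0,0,0]]}'
python3 - <<'E'
from h import *
# tip of brush handle, knob, caddy from the scene crop
c=pickle.load(open('pics/scene.png.pkl','rb'));im=c['pixels']
cr=cv2.cvtColor(im,cv2.COLOR_RGB2HSV);m=cv2.inRange(cr,(8,90,60),(28,255,255));m[:205]=0;m[295:]=0;m[:,:212]=0;m[:,245:]=0
for v in range(218,275,4): x=np.where(m[v])[0]; print(v,(x.min(),x.max()) if len(x) else None)
print(plane(c,225.3,223,.206),plane(c,229.5,258,.1),proj(c,np.array([.55,.28,.006])))
p,R=pose(ctrl.read_state());print(p);print(R)
E
```

```text
t: 3.8
tcp_pos: [0.5842, -0.3667, 0.1862]
ee_rot: [0.003, 0.992, 0.125, 0.003]
contact_force: [-0.3, 0.9, 19.4]
opening: 0.0004
grip_force: 9.6
t: 4.5
tcp_pos: [0.5831, -0.3657, 0.3018]
ee_rot: [0.0, 0.992, 0.125, 0.0]
contact_force: [0.2, 1.1, -0.7]
opening: 0.0002
grip_force: 0.0
218 None
222 (np.int64(223), np.int64(226))
226 (np.int64(223), np.int64(226))
230 (np.int64(224), np.int64(226))
234 (np.int64(224), np.int64(226))
238 (np.int64(224), np.int64(226))
242 (np.int64(224), np.int64(226))
246 (np.int64(224), np.int64(227))
250 (np.int64(224), np.int64(227))
254 (np.int64(224), np.int64(227))
258 (np.int64(225), np.int64(233))
262 (np.int64(227), np.int64(231))
266 None
270 None
274 None
[0.56696511 0.29237574 0.206     ] [0.53312621 0.33705466 0.1       ] [232.92672394 265.8289784 ]
[ 0.58309162 -0.36571744  0.30181751]
[[ 9.68681905e-01  2.48304635e-01  4.19360340e-04]
 [ 2.48304730e-01 -9.68681953e-01 -1.89869620e-04]
 [ 3.59081287e-04  2.88052421e-04 -9.99999894e-01]]
```

The pump bottomed at 19 N and the head was released. Now I move to the caddy, staying at x≈0.43 to keep clear of the tap.

```bash
python3 -m jog '{"xyz":[[-40,-30,-20],[-80,-60,-40],[-120,-95,-50],[-115,-140,-50],[-105,-185,-50],[-93,-235,-50],[-81,-285,-50],[-69,-335,-50],[-57,-385,-50],[-45,-435,-50]],"rot":[[0,0,0],[0,0,0],[0,0,0.05],[0,0,0.1],[0,0,0.15],[0,0,0.2],[0,0,0.25],[0,0,0.25],[0,0,0.25],[0,0,0.25]]}' 1
python3 - <<'E'
from h import *
st=ctrl.read_state();p,R=pose(st);print(p,R[:,0],st['joint_pos']);print(R.T@(np.array([.45,.26,.35])-p)*1000)
E
```

```text
t: 5.5
tcp_pos: [0.4306, 0.0394, 0.3503]
ee_rot: [-0.0, 1.0, 0.0, -0.001]
contact_force: [0.7, -0.2, -0.3]
opening: 0.0786
grip_force: 0.0
[0.43058826 0.03938497 0.35034868] [ 9.99996425e-01  4.20290110e-04 -2.64081392e-03] [-1.81202424e-01  4.52865843e-02  1.53187215e+00  1.51312131e-04
  1.56714669e+00  1.38917370e+00]
[  19.50531045 -220.60662076    0.43809635]
```

```bash
python3 -m jog '{"xyz":[[5,-45,0],[10,-90,0],[15,-135,0],[20,-180,0],[20,-220,0],[20,-220,0],[20,-220,0]],"rot":[[0,0,0],[0,0,0],[0,0,0],[0,0,0],[0,0,0],[0,0,0],[0,0,0]]}'
python3 - <<'E'
from h import *
s=snap('wrist','w3.png');print(s['st']['tcp_pos'],s['st']['joint_pos'],plane(s,256,192,0))
E
```

```text
t: 6.2
tcp_pos: [0.4509, 0.2576, 0.3502]
ee_rot: [0.001, 1.0, 0.001, -0.001]
contact_force: [0.4, -0.3, -0.7]
opening: 0.0884
grip_force: 0.0
[0.4509025  0.25764429 0.35016715] [ 2.93354516e-01  2.49862410e-01  1.29462687e+00 -1.92554283e-04
  1.60022621e+00  1.86183788e+00] [0.37725726 0.26353208 0.        ]
```

View pics/w3.png

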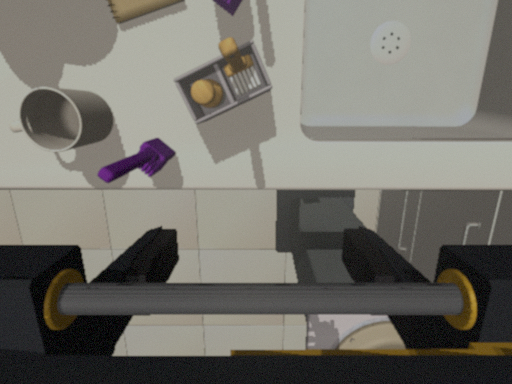

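The wrist view shows the caddy rim corners at about (177,80), (256,44), (271,88) and (195,122). The pot brush knob is at (206,92), and the dish brush handle end at (229,44) with its head near (240,65). The mug is at (60,115). The caddy is clearly turned, so I'll measure its yaw.

```bash
python3 - <<'E'
from h import *
s=pickle.load(open('pics/w3.png.pkl','rb'));c=pickle.load(open('pics/scene.png.pkl','rb'))
C=[plane(s,u,v,.08) for u,v in((177,80),(256,44),(271,88),(195,122))];print(np.round(C,3))
e=(C[0]-C[1]+C[3]-C[2]);yaw=np.arctan2(-e[0],e[1]);print('yaw',yaw,'centre',np.mean(C,0), np.linalg.norm(C[0]-C[1]),np.linalg.norm(C[1]-C[2]))
T=tri(ray(s,229,44),ray(c,224.7,222.5));print('tip',T,plane(s,229,44,.206),plane(c,224.7,222.5,.206),'knob',plane(s,206,92,.095))
M=np.mean(C,0);Rz=Rn.from_euler('z',yaw).as_matrix()
print('well',M+Rz@[0,-.0275,0],'handle nominal',M+Rz@[.013,-.0275,.126])
im=cv2.resize(s['pixels'][20:140,160:290,::-1],None,fx=4.5,fy=4.5,interpolation=cv2.INTER_CUBIC);cv2.imwrite('pics/c3.png',im)
E
```

```text
[[0.553 0.365 0.08 ]
 [0.596 0.262 0.08 ]
 [0.544 0.243 0.08 ]
 [0.5   0.345 0.08 ]]
yaw 0.40018592140651343 centre [0.54813673 0.30390151 0.08      ] 0.11172857676670594 0.05615908601226326
tip [0.57426564 0.28482775 0.20064755] [0.57432218 0.2846759  0.206     ] [0.56998294 0.29076078 0.206     ] knob [0.5378376  0.32578621 0.095     ]
well [0.55885044 0.27857432 0.08      ] handle nominal [0.57082329 0.28363899 0.206     ]
```

View pics/c3.png

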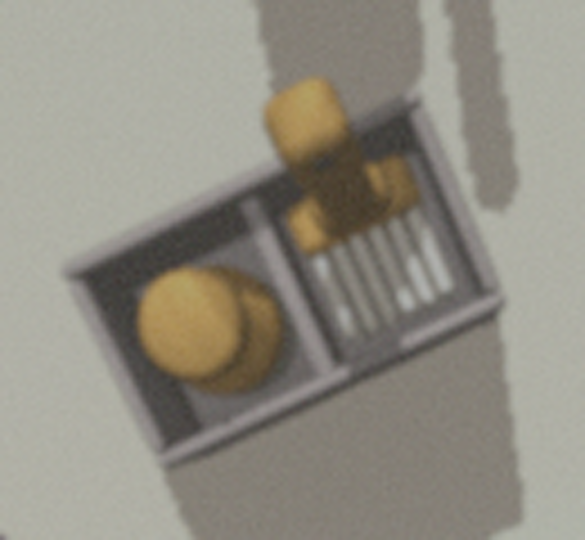

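The crop confirms it: the brush handle is in the right well, with the bristles facing the robot side and yaw ≈ 0.40. The handle axis at the top is at about (0.571, 0.284). I'll go above it and turn the gripper.

```bash
python3 -m jog '{"xyz":[[40,-9,0],[80,-18,0],[120,-26,30],[120,-26,70],[120,-26,105],[120,-26,105],[120,-26,105]],"rot":[[0,0,-0.13],[0,0,-0.26],[0,0,-0.4],[0,0,-0.4],[0,0,-0.4],[0,0,-0.4],[0,0,-0.4]]}' 1
python3 - <<'E'
from h import *
s=snap('wrist','w4.png');p,R=pose(s['st']);print(p,R[:,0]);print(R.T@(np.array([.571,.284,.149])-p)*1000)
E
```

```text
t: 6.95
tcp_pos: [0.5717, 0.2825, 0.248]
ee_rot: [-0.0, 0.98, 0.198, 0.0]
contact_force: [-0.3, -0.3, 1.6]
opening: 0.0882
grip_force: 0.0
[0.57173064 0.28250317 0.24803036] [9.21263537e-01 3.88938408e-01 6.41221739e-04]
[-0.15443482 -1.67572618 99.03006972]
```

View pics/w4.png

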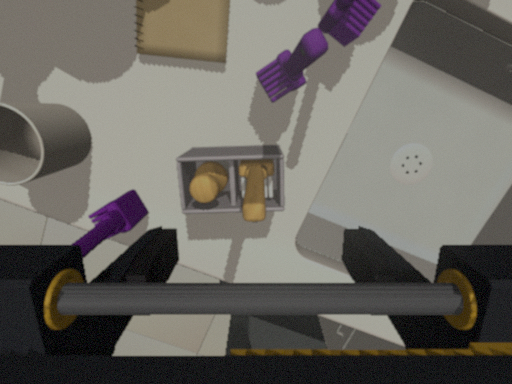

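```bash
python3 - <<'E'
from h import *
a=pickle.load(open('pics/w3.png.pkl','rb'));s=pickle.load(open('pics/w4.png.pkl','rb'))
X=plane(s,254.5,212,.206);print(X,tri(ray(a,229,46),ray(s,254.5,212)))
p,R=pose(ctrl.read_state());print(R.T@(X-p)*1000)
E
```

```text
[0.57408414 0.28649579 0.206     ] [0.57308889 0.28555437 0.20248013]
[ 3.15968408 -2.56485365 43.25993829]
```

Small correction of (+2, -2), then down 98 mm and close.

```bash
python3 -m jog '{"xyz":[[2,-2,20],[2,-2,50],[2,-2,80],[2,-2,98],[2,-2,98],[2,-2,98]],"rot":[[0,0,0],[0,0,0],[0,0,0],[0,0,0],[0,0,0],[0,0,0]]}' 1
python3 -m jog '{"xyz":[[0,0,0],[0,0,0],[0,0,0],[0,0,0],[0,0,0],[0,0,0],[0,0,0],[0,0,0],[0,0,0],[0,0,0]],"rot":[[0,0,0],[0,0,0],[0,0,0],[0,0,0],[0,0,0],[0,0,0],[0,0,0],[0,0,0],[0,0,0],[0,0,0]]}' 0 45
```

```text
t: 7.6
tcp_pos: [0.5734, 0.2862, 0.1513]
ee_rot: [-0.0, 0.98, 0.199, 0.002]
contact_force: [-1.0, -0.4, 0.6]
opening: 0.0878
grip_force: 0.0
t: 8.6
tcp_pos: [0.5724, 0.2861, 0.1486]
ee_rot: [-0.0, 0.98, 0.199, -0.0]
contact_force: [-1.0, 0.1, -0.3]
opening: 0.0156
grip_force: 44.8
```

Gripped, with an opening of 15.6 mm, which matches the handle. Lifting straight up.

```bash
python3 -m jog '{"xyz":[[0,0,-10],[0,0,-30],[0,0,-60],[0,0,-90],[0,0,-120],[0,0,-150],[0,0,-175],[0,0,-190],[0,0,-190],[0,0,-190]],"rot":[[0,0,0],[0,0,0],[0,0,0],[0,0,0],[0,0,0],[0,0,0],[0,0,0],[0,0,0],[0,0,0],[0,0,0]]}'
python3 - <<'E'
from h import *
st=ctrl.read_state();p,R=pose(st);print(p,st['joint_pos'],st['grip_force']);print(R.T@(np.array([.43,.10,.36])-p)*1000)
E
```

```text
t: 9.6
tcp_pos: [0.5723, 0.286, 0.3383]
ee_rot: [0.0, 0.98, 0.199, -0.0]
contact_force: [0.2, -0.6, -1.7]
opening: 0.0156
grip_force: 44.8
[0.57228424 0.28604536 0.33829019] [ 2.80734478e-01  5.51605077e-01  8.93696982e-01 -4.30440964e-05
  1.69681689e+00  1.45072608e+00] 44.78542638011277
[-203.6059886   115.78788459  -21.60477864]
```

```bash
python3 -m jog '{"xyz":[[-40,20,0],[-80,45,-5],[-120,70,-10],[-160,95,-20],[-200,115,-20],[-220,155,-20],[-220,155,-20],[-220,155,-20]],"rot":[[0,0,0.1],[0,0,0.2],[0,0,0.3],[0,0,0.4],[0,0,0.4],[0,0,0.4],[0,0,0.4],[0,0,0.4]]}'
python3 -m jog '{"xyz":[[0,0,0],[0,0,0],[0,0,0],[0,0,0],[0,0,0],[0,0,0],[0,0,0]],"rot":[[0,0.1,0],[0,0.22,0],[0,0.35,0],[0,0.48,0],[0,0.6,0],[0,0.6,0],[0,0.6,0]]}'
python3 - <<'E'
from h import *
st=ctrl.read_state();p,R=pose(st);print(p,st['joint_pos'],st['grip_force'],R)
E
```

```text
t: 10.4
tcp_pos: [0.4301, 0.0572, 0.3581]
ee_rot: [-0.0, 1.0, -0.001, -0.001]
contact_force: [-0.4, 0.9, -0.1]
opening: 0.0159
grip_force: 44.8
t: 11.1
tcp_pos: [0.4303, 0.0582, 0.3587]
ee_rot: [-0.001, 0.956, 0.001, 0.294]
contact_force: [0.2, -0.3, -1.4]
opening: 0.016
grip_force: 44.8
[0.43025429 0.05824079 0.35867276] [-0.20657836 -0.28199887  1.90373165  0.14534406  0.93817609  1.3114085 ] 44.782579159364104 [[ 8.27045251e-01  2.02897197e-03  5.62131689e-01]
 [ 1.40819953e-03 -9.99997826e-01  1.53758068e-03]
 [ 5.62133587e-01 -4.80055223e-04 -8.27046311e-01]]
```

Pitch direction works. Continue with some forward shift.

```bash
python3 -m jog '{"xyz":[[8,0,6],[16,0,11],[25,0,17],[33,0,23],[42,0,28],[50,0,34],[50,0,34],[50,0,34],[50,0,34],[50,0,34]],"rot":[[0,0.1,0],[0,0.2,0],[0,0.32,0],[0,0.44,0],[0,0.56,0],[0,0.68,0],[0,0.8,0],[0,0.85,0],[0,0.85,0],[0,0.85,0]]}'
python3 - <<'E'
from h import *
st=ctrl.read_state();p,R=pose(st);print(p,st['joint_pos'],st['grip_force'],R);s=snap('scene')
cv2.imwrite('pics/s5.png',cv2.resize(s['pixels'][100:300,150:450,::-1],(780,520),interpolation=cv2.INTER_CUBIC))
E
```

```text
t: 12.1
tcp_pos: [0.4908, 0.0733, 0.3582]
ee_rot: [-0.036, 0.798, 0.024, 0.602]
contact_force: [-0.6, 1.0, -0.6]
opening: 0.0158
grip_force: 44.8
[0.49081714 0.0732922  0.35815185] [-0.26377579 -0.26607738  2.26003184  1.92023374  0.36176359 -0.44294218] 44.78179866448045 [[ 0.27496159  0.08116885  0.95802283]
 [-0.0045436  -0.99630919  0.08571673]
 [ 0.96144448 -0.02792168 -0.27357796]]
```

View pics/s5.png

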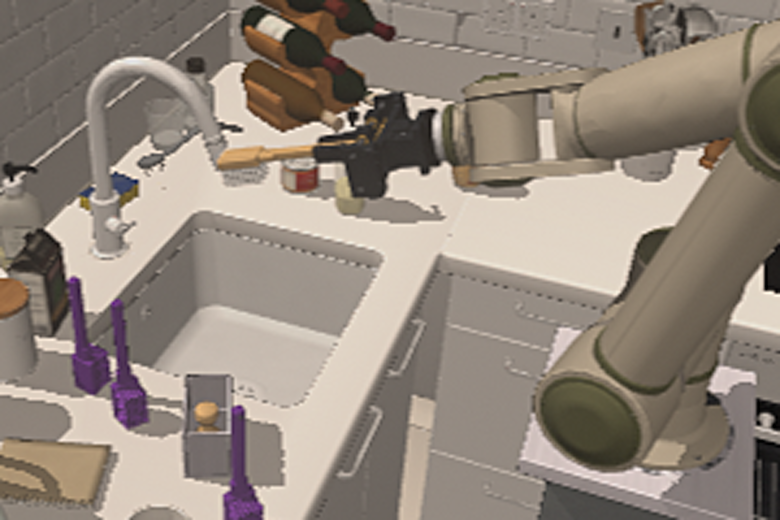

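The picture shows the brush held nearly level at crop (250,155), bristles down and over the basin, with the pot brush and dispenser in place. Let it settle, then hand in if steady.

```bash
python3 -m jog '{"xyz":[[0,0,0],[0,0,0],[0,0,0],[0,0,0],[0,0,0],[0,0,0],[0,0,0],[0,0,0]],"rot":[[0,0,0],[0,0,0],[0,0,0],[0,0,0],[0,0,0],[0,0,0],[0,0,0],[0,0,0]]}'
python3 - <<'E'
from h import *
st=ctrl.read_state();p,R=pose(st);print(R[:,0],R[:,2],p-R[:,2]*.019+R[:,2]*.13,np.abs(st['joint_vel']).max())
s=snap('scene');im=s['pixels'];hs=cv2.cvtColor(im,cv2.COLOR_RGB2HSV)[140:180,225:275]
m=cv2.inRange(hs,(8,90,100),(28,255,255));y,x=np.nonzero(m);print('brush px',x.min()+225,x.max()+225,np.mean(y)+140)
for d in(.111,.14): print(proj(s,p+R[:,2]*d))
E
```

```text
t: 12.95
tcp_pos: [0.4893, 0.0726, 0.3573]
ee_rot: [-0.034, 0.799, 0.023, 0.6]
contact_force: [-0.4, 0.3, -1.1]
opening: 0.0158
grip_force: 44.8
[ 0.27784734 -0.00467726  0.96061386] [ 0.95744706  0.08262448 -0.27652907] [0.59554828 0.08180929 0.32664414] 0.0010137726452131416
brush px 234 274 155.03614457831324
[243.21597451 161.04095417]
[235.94201587 161.77329178]
```

```bash
python3 -c "
from station import ctrl
print(ctrl.finish_job())"
```

```text
the job is handed in; nothing more can be done
None
```

I pressed the pump to its stop and released it (I did not measure it coming back up). The arm is now holding the dish brush still over the basin, about 16° off level with its bristles down, and I handed the job in; no verdict came back.

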